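Shut the latch box

TASK

Put the open plastic storage box away for the night: push its hinged lid fully shut with the fingertips, and only then push the two latch flaps, one at each end of the lid, down and in until they lie flat against the ends of the box. Only push: nothing is to be picked up or lifted; leave the box where it stands, and do not disturb the things around it.

Things in the scene. Friction and masses are not known exactly. Their poses are not given: they have to be found in the camera images.
- box: Clear plastic storage box standing loose on the tiles, 180 mm (x) by 240 mm (y), 100 mm high to its rim, walls 4 mm, with grey hinged lid. With the tins packed in it, it weighs about 1.6 to 2.2 kg. Origin: centre of its underside; own x points from the open front to the hinge side (away from the robot, apart from its yaw of up to about 20 degrees), y to its left end, z up.
- lid (a joint): Angle (rad) of the grey lid about the hinge along the box's far (+x) top rim: 0 = shut flat on the box, grows as the front edge rises. A stiff hinge (about 0.35 N m) holds it wherever it is left; it does not fall or spring. The lid is a flat plate 186 mm from hinge to front edge, 250 mm wide, 12 mm thick (its underside is in the hinge plane, so the shut lid's top is 112 mm above the tiles), with a 13 mm skirt below its front and end edges. It starts 0.45 to 0.95 rad open.
- lid_hinge (a point): Middle of the lid's hinge line: 90 mm to the box's +x from its centre, 100 mm above the tiles.
- lid_front (a point): Middle of the lid's front edge on its upper (outer) face; moves with the lid. Its x axis lies in the lid and points to the hinge, z is the normal of the outer face.
- latch_left (a joint): Angle (rad) of the latch flap at the box's left (+y) end. 0 = hanging flat against the end of the (shut) box, fully home; 1.57 = standing straight out. Light friction (0.03 N m) holds it where it is left, no spring. The flap is a grey plate 60 mm wide (along the box's x), 42 mm long from its hinge, 5 mm thick, hinged to the end edge of the lid, with which it moves. Starts 0.9 to 1.5 rad open.
- latch_right (a joint): The same for the latch flap at the box's right (-y) end.
- latch_left_hinge (a point): Middle of the left flap's hinge line, carried by the lid: 129 mm left of the lid's middle, 90 mm from the lid's hinge, 6 mm above the lid's underside (so 106 mm above the tiles with the lid shut).
- latch_right_hinge (a point): The same for the right flap, 129 mm right of the lid's middle.
- latch_left_end (a point): Middle of the left flap's free edge, 42 mm from its hinge; moves with the flap.
- latch_right_end (a point): Middle of the right flap's free edge, 42 mm from its hinge.
- stamp: Wooden kahk stamp, bystander: round head 56 mm across, knob on top, 70 mm high, standing in front of the box (robot's side). Origin: centre of its underside.
- spoon_rest: White ceramic spoon rest, bystander: shallow dish 84 mm across, 18 mm high, with a tab, right of the box. Origin: centre of its underside.
- cup: Small blue ceramic cup with handle, bystander: 64 mm across, 58 mm high, left of the box. Origin: centre of its underside.
- shaker: Steel sugar shaker with a press button on top, bystander: 64 mm across, 134 mm high, behind the box. Origin: centre of its underside.
- mat_roll: Rolled silicone baking mat, fixed bystander: 280 mm long, 54 mm thick, left of the work. Origin: centre of its underside.

How it is judged:
On the way, in this order (a step that is already met when the one before it is completed fails the run):
1. the lid is pushed shut while both latch flaps still stand open (value of joint lid below 0.04 rad and value of joint each of latch_left, latch_right above 0.5 rad), for 0.2 s.
2. both latch flaps are pushed home with the lid shut (value of joint lid below 0.04 rad and value of joint each of latch_left, latch_right below 0.12 rad), for 0.2 s.
At the end, for the whole second after the job is handed in: The lid is shut (within 0.04 rad, 7 mm at its front edge), both latch flaps lie against the box ends (within 0.12 rad, 5 mm at the free edge), and the box stands flat, at rest, within 40 mm of where it started (all of step 2 and distance of box from where it was at the start of the episode below 0.04 m and angle between box's own z axis and vertical below 0.03 rad and linear speed of box below 0.01 m/s); the robot touches nothing.
It fails at once if the box is lifted or tipped (height (world z) of box above 0.012 m or angle between box's own z axis and vertical above 0.12 rad).
It fails at once if the box is shoved more than 40 mm (distance of box from where it was at the start of the episode above 0.04 m).
It fails at once if the lid is lifted wider open than it started (value of joint lid above 1.1 rad).
It fails at once if a thing standing around is shifted more than 30 mm, lifted or knocked over (distance of any of stamp, spoon_rest, cup, shaker from where it was at the start of the episode above 0.03 m or height (world z) of any of stamp, spoon_rest, cup, shaker above 0.02 m or angle between any of stamp, spoon_rest, cup, shaker's own z axis and vertical above 0.35 rad).
It also fails if it takes over 59 s, if anything falls off the work surface, if the arm or the gripper's body presses on something with over 40 N, if the wrist force passes 120 N, or if a joint passes its speed limit or range.

ROBOT

A 6-joint arm with a two-finger parallel gripper is mounted at the origin on the work surface. World frame = base frame: x ahead of the robot, y to its left, z up, the work surface at z = 0. Lengths are in m, angles in rad, forces in N, time in s.
With the tool pointing down it reaches from about 0.2 to 0.875 m from the base axis. Payload 3.4 kg.
Tool frame: the origin (TCP) lies midway between the tips of the shut fingers; the grasp point (between the pads) lies ctrl.grip_depth behind it (ctrl.grip_depth is the distance from the TCP to the grasp point, in m); z points along the fingers, x is the direction in which the jaws open and shut, and the axes are right-handed (so a half turn about z gives the same grasp; the last joint's range is limited). The gripper opens to 94 mm and grips with 3 to 60 N. Pads are 16 mm wide; open, the fingers measure 119 mm over their backs; the gripper's body (75 mm by 177 mm) begins 78 mm behind the grasp point.
Start: joints at [-1.272, 0.276, 1.505, -0, 1.361, -0.121], TCP at [0.234, -0.525, 0.175] pointing down, gripper open.
Joint ranges: [-2.89, 2.89], [-0.75, 2.08], [0.22, 2.7], [-1.18, 4.32], [0.11, 2.71], [-2.7, 2.7]. Speed limits (rad/s): [2.57, 2.57, 3.14, 3.14, 3.14, 3.14].

INTERFACE

Orientations are given as a rotation vector (axis times angle).
In Python, from bench import ctrl gives the robot as it stands. The module is installed in compiled form; this text tells all that it offers.
- The arm moves only by the tool servo_tool, never from a script. Its argument "moves" is a list of rows, each an object with "dp": the shift along the tool's x, y, z in mm, a list of three; "turn": the turn about the tool's z in degrees. In form: [{"dp": [x, y, z], "turn": turn}, ...]. A call has 1 to 12 rows; each row is the pose to reach, as a shift and turn from the pose commanded when the call began, along the tool's axes at that moment; what a row does not reach only later rows make up. A row lasts 1/8 s, in which the tool goes at most 62.5 mm and 10.7 degrees, less where a joint would pass 70% of its speed; a pose out of reach is approached as far as the arm can. A call with a gripper value outside its range is refused whole. "claw" is the gripper command: -1 is fully open, 1 is shut, values between are in proportion, set as the call begins (left out, the last holds). The fingers move at their own pace and stop on an object; "force" is the grip in N (left out, the last holds). Time passes only in rows, so rows that repeat a pose let the fingers close. It gives the time, the measured TCP pose, the force and the opening at its end, in the units of the state.
- ctrl.get_state(): the state, without advancing time (a new reading comes with each control period).
- ctrl.read_camera(name): name is "side" or "top"; returns (picture, depth): 384x512x3 uint8, blue, green, red; 384x512 float32, m along the optical axis (not along the pixel's ray), 0 where there is no reading.
- ctrl.get_calibration(name): a dict with "K" (3x3 intrinsics, pixels), "world_from_camera" (4x4, takes a point from camera to world coordinates). Camera axes: x right, y up, looking along -z (the intrinsics and any distortion apply to the point x, -y, -z); pixel columns grow to the right and rows downward; lengths in m; the calibration is good to about 2 mm. A picture is of the moment at which its call begins. get_calibration takes no time and is no camera call.
- ctrl.finish_job(): hands the job in, once; it reports no verdict.
The state is a dict: "t": time; "joint_pos": joint angles; "qvel": joint speeds; "effort": joint torques, N m; "tcp_pos": TCP position; "eef_rot": TCP orientation; "force": force on the tool from outside, world axes, zero at the start; "ft_torque": the same for the moment, N m; "opening": finger opening in m.
Only numpy, scipy, OpenCV 4.12 (cv2) and the standard library are available. Lean on these libraries where they do the work, as an engineer would, in place of code of your own. Each camera call takes 0.05 s, during which the arm holds its last target.

## Working session

There is one attempt and no reset: what is moved stays moved. The work goes in short steps, Python scripts to look and compute and a tool call to move; the robot and the scene stay as the last step left them, time stands still between calls to the robot, and variables do not carry over. Pictures are saved under pics/ and viewed, and the job is handed in when it is done.

Besides the shell and the picture viewer there is one more tool, called after "Call:" as a command line: name --argument value ..., lists and objects as JSON in quotes. servo_tool: Moves the arm, as the interface text tells. Its arguments: {"type":"object","properties":{"moves":{"type":"array"},"claw":{"type":"number"},"force":{"type":"number"}},"required":["moves"]}

```bash
mkdir -p pics; cat > h.py <<'E'
import numpy as np,cv2
from bench import ctrl
def cap(n,tag):
    im,d=ctrl.read_camera(n); cv2.imwrite(f'pics/{tag}.png',im); np.save(f'pics/{tag}.npy',d); return im,d
def world(n,d,u,v):
    c=ctrl.get_calibration(n);K=np.array(c['K']);T=np.array(c['world_from_camera'])
    z=d[v,u]; p=np.array([(u-K[0,2])/K[0,0]*z,-(v-K[1,2])/K[1,1]*z,-z,1]); return (T@p)[:3]
E
python3 - <<'E'
from h import *
for n in('top','side'):
    cap(n,n+'0'); c=ctrl.get_calibration(n); print(c)
s=ctrl.get_state();print(s, ctrl.grip_depth)
E
```

```text
{'K': array([[380.69986971,   0.        , 256.75281916],
       [  0.        , 380.69986971, 195.67096056],
       [  0.        ,   0.        ,   1.        ]]), 'world_from_camera': array([[-0.02952507,  0.98240106, -0.18443541,  0.36387948],
       [-0.99955956, -0.02957034,  0.00250569,  0.10551159],
       [-0.00299222,  0.18442815,  0.98284144,  1.27738966],
       [ 0.        ,  0.        ,  0.        ,  1.        ]])}
{'K': array([[384.7514198 ,   0.        , 261.92187154],
       [  0.        , 384.7514198 , 192.57496557],
       [  0.        ,   0.        ,   1.        ]]), 'world_from_camera': array([[-0.89471381,  0.33181846, -0.29897107,  0.29459136],
       [-0.44638374, -0.64165434,  0.62371569,  0.65901199],
       [ 0.0151243 ,  0.69150287,  0.72221537,  0.7416305 ],
       [ 0.        ,  0.        ,  0.        ,  1.        ]])}
{'t': 0.1, 'joint_pos': array([-1.27200260e+00,  2.76464333e-01,  1.50597704e+00, -1.76948081e-05,
        1.36069837e+00, -1.20980518e-01]), 'qvel': array([-0.00060497, -0.00340429, -0.00181011,  0.00164534,  0.00080426,
       -0.00116864]), 'effort': array([ 1.26715004e-03, -4.05456483e+01, -2.37779135e+01,  7.01639894e-02,
        2.99474399e-02, -4.84059990e-05]), 'tcp_pos': array([ 0.23417969, -0.52455164,  0.17414148]), 'eef_rot': array([-2.63470811e+00,  1.70931632e+00,  1.88102383e-03]), 'force': array([ 0.90243697, -1.04172972, -0.2090781 ]), 'ft_torque': array([-0.01044781,  0.0014782 , -0.01642857]), 'opening': 0.09416505026358774} 0.0188
```

View pics/top0.png

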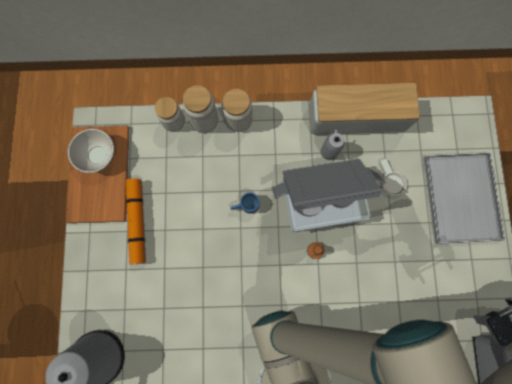

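View pics/side0.png

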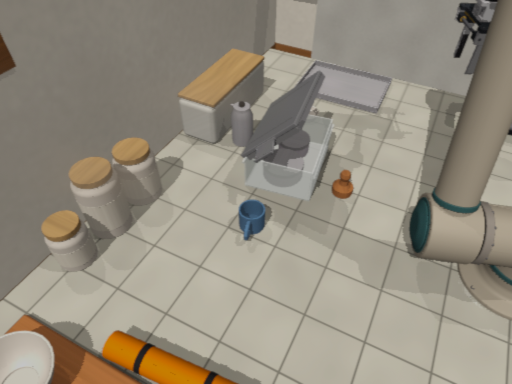

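```bash
python3 - <<'E'
import cv2
a=cv2.imread('pics/top0.png')[120:270,225:425];b=cv2.imread('pics/side0.png')[60:250,180:380]
cv2.imwrite('pics/top0c.png',cv2.resize(a,(800,600),interpolation=cv2.INTER_CUBIC));cv2.imwrite('pics/side0c.png',cv2.resize(b,(600,570),interpolation=cv2.INTER_CUBIC))
E
```

```text
(no output)
```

View pics/top0c.png

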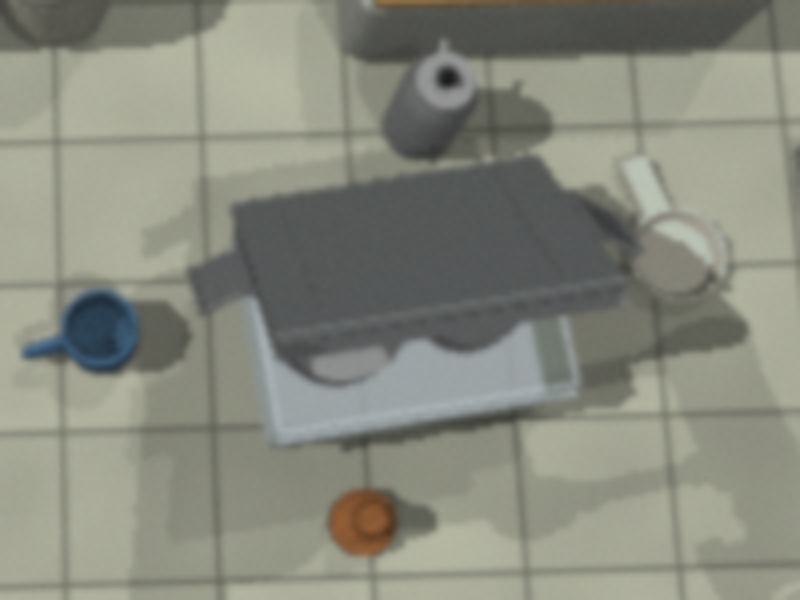

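View pics/side0c.png

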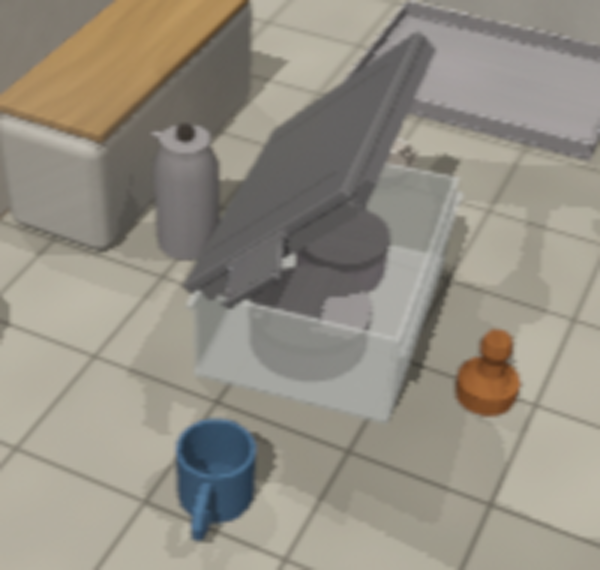

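```bash
cat >> h.py <<'E'
def ray(n,u,v,z):
    c=ctrl.get_calibration(n);K=np.array(c['K']);T=np.array(c['world_from_camera'])
    r=T[:3,:3]@np.array([(u-K[0,2])/K[0,0],-(v-K[1,2])/K[1,1],-1]);o=T[:3,3]; return o+r*(z-o[2])/r[2]
E
python3 - <<'E'
from h import *
np.set_printoptions(precision=4,suppress=True)
d=np.load('pics/top0.npy')
L=ray('top',225+272/4,120+440/4,.1);R=ray('top',225+578/4,120+392/4,.1)
print('rim L,R',L,R,np.linalg.norm(L-R))
P=[]
for cx in range(300,560,10):
  for cy in range(215,300,8):
    if cx<310+ (cy-200)*.3: continue
    P.append(world('top',d,225+cx//4,120+cy//4))
P=np.array(P);c=P.mean(0);u,s,vt=np.linalg.svd(P-c);n=vt[2]*np.sign(vt[2][2]);print('plane',c,n,s,'tilt',np.arccos(n[2]), 'dir',np.arctan2(n[1],n[0]))
for nm,(cx,cy) in dict(fl=(290,335),fr=(618,282),bl=(245,212),br=(530,165),lf1=(205,285),lf2=(215,300),rf=(628,245),rf2=(600,215)).items():
    print(nm,world('top',d,225+cx//4,120+cy//4))
def med(n,dd,cx,cy): return world(n,dd,cx,cy)
yaw=np.arctan2(L[1]-R[1],L[0]-R[0])-np.pi/2;print('yaw',yaw)
ex=np.array([np.cos(yaw),np.sin(yaw),0]);C=(L+R)/2+ex*.09;print('C',C)
ds=np.load('pics/side0.npy')
for nm,(z,(u,v)) in dict(stamp=(.03,(225+362/4,120+522/4)),cup=(.058,(225+100/4,120+325/4)),shaker=(.134,(225+447/4,120+80/4)),rest=(.018,(225+683/4,120+250/4)),resttab=(.018,(225+635/4,120+160/4))).items():
    p=ray('top',u,v,z);q=p-C;print(nm,p,'box fr',q@ex,q@np.array([-ex[1],ex[0],0]))
E
```

```text
rim L,R [ 0.4734 -0.0064  0.1   ] [ 0.5037 -0.2459  0.1   ] 0.2413721250989263
plane [ 0.5975 -0.1235  0.2008] [ 0.9625 -0.0432  0.268 ] [1.6601 0.7524 0.2791] tilt 1.2995017127659785 dir -0.04482063695659731
fl [ 0.5347 -0.0077  0.2394]
fr [ 0.565  -0.2381  0.2367]
bl [0.6484 0.0097 0.128 ]
br [ 0.6831 -0.2165  0.1176]
lf1 [0.5853 0.0449 0.1639]
lf2 [0.5697 0.0404 0.1812]
rf [ 0.6039 -0.2699  0.1745]
rf2 [ 0.6347 -0.2591  0.1505]
yaw 0.12548742799735102
C [ 0.5778 -0.1149  0.1   ]
stamp [ 0.4113 -0.0828  0.03  ] box fr -0.16122816580196986 0.05259602914259081
cup [0.5749 0.1249 0.058 ] box fr 0.027106540273157842 0.23821748857223574
shaker [ 0.7487 -0.1537  0.134 ] box fr 0.16460978541369262 -0.05995364440483523
rest [ 0.6314 -0.3692  0.018 ] box fr 0.021288112634801747 -0.25905091679592895
resttab [ 0.7113 -0.3358  0.018 ] box fr 0.10474445227833655 -0.2359388488680022
```

Call:
servo_tool --moves '[{"dp": [0, 0, -60], "turn": -10}, {"dp": [0, 0, -125], "turn": -20}, {"dp": [-26, -52, -125], "turn": -30}, {"dp": [-52, -104, -125], "turn": -40}, {"dp": [-79, -157, -125], "turn": -50}, {"dp": [-105, -210, -125], "turn": -60}, {"dp": [-132, -262, -125], "turn": -70}, {"dp": [-158, -315, -125], "turn": -73}, {"dp": [-185, -368, -125], "turn": -73}, {"dp": [-211, -420, -125], "turn": -73}, {"dp": [-237, -472, -125], "turn": -73}, {"dp": [-237, -472, -125], "turn": -73}]' --claw 1

```text
t: 1.6
tcp_pos: [0.5705, -0.1128, 0.2986]
eef_rot: [-3.133, -0.202, 0.002]
force: [0.1, -0.4, 0.1]
opening: 0.0007
```

```bash
cat >> h.py <<'E'
C=np.array([.5778,-.1149]);YAW=.1255
def st():
    from scipy.spatial.transform import Rotation as Ro
    s=ctrl.get_state();R=Ro.from_rotvec(s['eef_rot']).as_matrix();c,n=np.cos(YAW),np.sin(YAW)
    q=s['tcp_pos'][:2]-C
    print('t%.2f'%s['t'],'tcp',s['tcp_pos'].round(4),'box xy',round(q[0]*c+q[1]*n,4),round(-q[0]*n+q[1]*c,4),'toolx yaw',round(np.arctan2(R[1,0],R[0,0]),3),'F',s['force'].round(1),'op',round(s['opening'],4))
E
python3 - <<'E'
from h import *
st()
im,d=cap('side','s1')
cv2.imwrite('pics/s1c.png',cv2.resize(im[0:250,180:400],(528,600),interpolation=cv2.INTER_CUBIC))
E
```

```text
t1.60 tcp [ 0.5705 -0.1128  0.2986] box xy -0.007 0.003 toolx yaw 0.129 F [ 0.1 -0.4  0.1] op 0.0007
```

View pics/s1c.png

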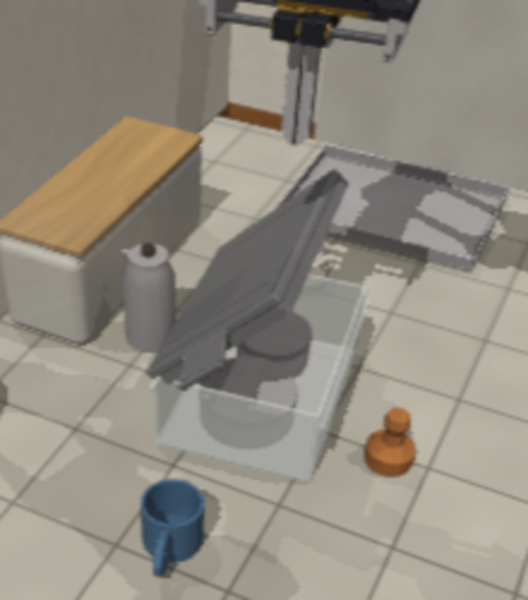

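Call:
servo_tool --moves '[{"dp": [0, 0, 30], "turn": 0}, {"dp": [0, 0, 55], "turn": 0}, {"dp": [0, 0, 70], "turn": 0}, {"dp": [-3, 0, 85], "turn": 0}, {"dp": [-6, 0, 98], "turn": 0}, {"dp": [-10, 0, 110], "turn": 0}, {"dp": [-14, 0, 122], "turn": 0}, {"dp": [-18, 0, 134], "turn": 0}, {"dp": [-22, 0, 146], "turn": 0}, {"dp": [-26, 0, 156], "turn": 0}, {"dp": [-30, 0, 164], "turn": 0}, {"dp": [-30, 0, 164], "turn": 0}]'

```text
t: 3.15
tcp_pos: [0.5383, -0.1198, 0.135]
eef_rot: [-3.135, -0.193, 0.002]
force: [0.4, 0.5, 0.3]
opening: 0.0004
```

```bash
python3 - <<'E'
from h import *
st()
im,d=cap('side','s2')
cv2.imwrite('pics/s2c.png',cv2.resize(im[0:250,180:400],(528,600),interpolation=cv2.INTER_CUBIC))
E
```

```text
t3.15 tcp [ 0.5383 -0.1198  0.135 ] box xy -0.0398 0.0001 toolx yaw 0.123 F [0.4 0.5 0.3] op 0.0004
```

View pics/s2c.png

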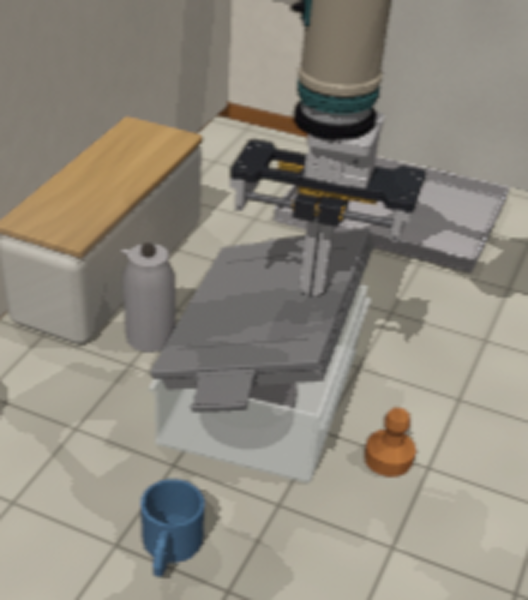

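Call:
servo_tool --moves '[{"dp": [-4, 0, 8], "turn": 0}, {"dp": [-6, 0, 14], "turn": 0}, {"dp": [-8, 0, 19], "turn": 0}, {"dp": [-8, 0, 22], "turn": 0}, {"dp": [-8, 0, 23], "turn": 0}, {"dp": [-8, 0, 24], "turn": 0}, {"dp": [-8, 0, 24], "turn": 0}]'

```text
t: 4.08
tcp_pos: [0.5311, -0.1209, 0.1118]
eef_rot: [-3.136, -0.193, -0.0]
force: [0.0, -0.7, 0.4]
opening: 0.0007
```

Call:
servo_tool --moves '[{"dp": [0, 0, 1], "turn": 0}, {"dp": [0, 0, 2], "turn": 0}, {"dp": [0, 0, 3], "turn": 0}, {"dp": [0, 0, 3], "turn": 0}]'

```text
t: 4.58
tcp_pos: [0.5311, -0.121, 0.1087]
eef_rot: [3.136, 0.193, 0.0]
force: [0.9, -0.7, 0.3]
opening: 0.0006
```

```bash
python3 - <<'E'
from h import *
st()
im,d=cap('side','s3')
cv2.imwrite('pics/s3c.png',cv2.resize(im[0:250,180:400],(528,600),interpolation=cv2.INTER_CUBIC))
E
```

```text
t4.58 tcp [ 0.5311 -0.121   0.1087] box xy -0.0471 -0.0002 toolx yaw 0.123 F [ 0.9 -0.7  0.3] op 0.0006
```

View pics/s3c.png

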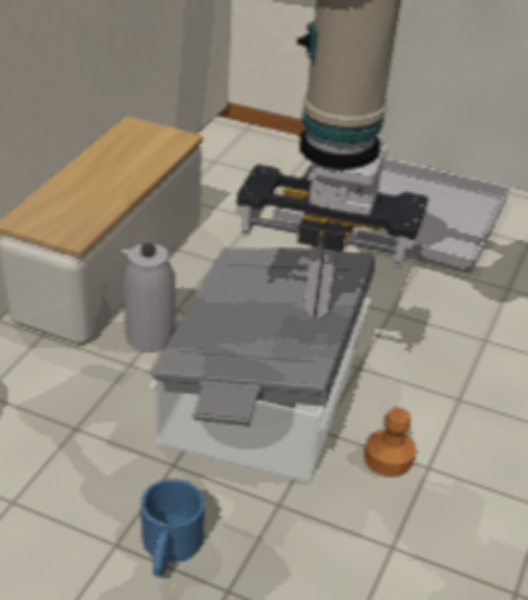

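```bash
python3 - <<'E'
from h import *
np.set_printoptions(precision=4,suppress=True)
im,d=cap('top','t3')
cv2.imwrite('pics/t3c.png',cv2.resize(im[120:270,225:425],(800,600),interpolation=cv2.INTER_CUBIC))
c,n=np.cos(YAW),np.sin(YAW)
def show(nm,d,pts):
  B=[]
  for v in range(384):
    for u in range(512):
      if d[v,u]<=0: continue
      p=world(nm,d,u,v);q=p[:2]-C;b=np.array([q[0]*c+q[1]*n,-q[0]*n+q[1]*c,p[2]])
      if -.085<b[0]<.085 and .035<abs(b[1])<.115 and .06<b[2]<.16: B.append(b)
  B=np.array(B); A=np.c_[B[:,:2],np.ones(len(B))]
  s=np.linalg.lstsq(A,B[:,2],rcond=None)[0]
  r=B[:,2]-A@s; k=abs(r)<.006; s=np.linalg.lstsq(A[k],B[k,2],rcond=None)[0]
  print(nm,len(B),k.sum(),s, 'front z',s[2]-s[0]*.09,'hinge z',s[2]+s[0]*.09)
show('top',d,0);show('side',np.load('pics/s3.npy'),0)
E
```

```text
Traceback (most recent call last):
  File "h.py", line 6, in world
    c=ctrl.get_calibration(n);K=np.array(c['K']);T=np.array(c['world_from_camera'])
ValueError: time passes only in moves, steps and waits
```

View pics/t3c.png

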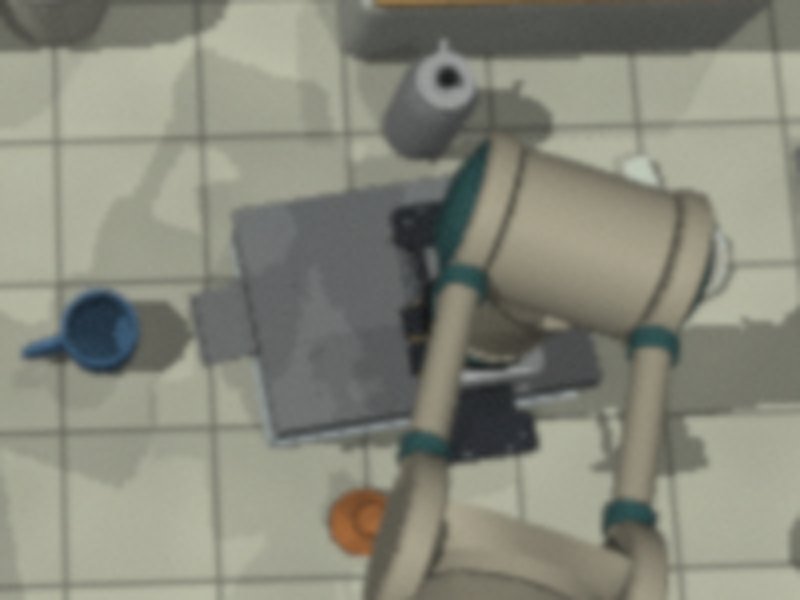

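```bash
cat > lidfit.py <<'E'
from h import *
np.set_printoptions(precision=4,suppress=True)
def cloud(nm,d):
  c=ctrl.get_calibration(nm);K=np.array(c['K']);T=np.array(c['world_from_camera'])
  v,u=np.mgrid[0:384,0:512]; X=np.stack([(u-K[0,2])/K[0,0]*d,-(v-K[1,2])/K[1,1]*d,-d],-1)
  P=X@T[:3,:3].T+T[:3,3]; P[d<=0]=np.nan
  co,si=np.cos(YAW),np.sin(YAW);q=P[...,:2]-C
  return np.stack([q[...,0]*co+q[...,1]*si,-q[...,0]*si+q[...,1]*co,P[...,2]],-1)
def lid(nm,d):
  B=cloud(nm,d).reshape(-1,3);B=B[~np.isnan(B[:,0])]
  m=(abs(B[:,0])<.085)&(abs(B[:,1]-.07)<.04)&(B[:,2]>.08)&(B[:,2]<.15);B=B[m]
  A=np.c_[B[:,:2],np.ones(len(B))];k=np.ones(len(B),bool)
  for _ in range(4):
    s=np.linalg.lstsq(A[k],B[k,2],rcond=None)[0];k=abs(B[:,2]-A@s)<.005
  print(nm,len(B),k.sum(),s,'front z',s[2]-s[0]*.09,'hinge z',s[2]+s[0]*.09)
E
python3 - <<'E'
from lidfit import *
for n,f in(('top','t3'),('side','s3')): lid(n,np.load(f'pics/{f}.npy'))
E
```

```text
top 1381 1349 [-0.1827 -0.003   0.1285] front z 0.14495984190671274 hinge z 0.112074837557602
side 1335 1306 [-0.1818  0.0012  0.129 ] front z 0.14538300239188398 hinge z 0.11265306656561927
```

```bash
python3 - <<'E'
from lidfit import *
d=np.load('pics/s3.npy');B=cloud('side',d)
# enlarged crop around finger
im=cv2.imread('pics/s3.png')[80:150,280:345];cv2.imwrite('pics/s3f.png',cv2.resize(im,(557,600),interpolation=cv2.INTER_CUBIC))
for v in range(96,140,3): print(v,[tuple((B[v,u]*1000).round().astype(int)) for u in range(306,322,3)])
d=np.load('pics/s1.npy');B=cloud('side',d)
m=(abs(B[...,0]+.007)<.04)&(abs(B[...,1])<.03)&(B[...,2]>.26)&(B[...,2]<.42);print('finger at s1: ',np.nanmin(B[m][:,2]),np.percentile(B[m][:,2],[1,5]),B[m].mean(0))
E
```

```text
96 [(np.int64(-30), np.int64(34), np.int64(255)), (np.int64(-37), np.int64(33), np.int64(256)), (np.int64(-44), np.int64(34), np.int64(258)), (np.int64(-50), np.int64(31), np.int64(257)), (np.int64(-57), np.int64(31), np.int64(259)), (np.int64(-65), np.int64(33), np.int64(262))]
99 [(np.int64(-31), np.int64(33), np.int64(247)), (np.int64(-38), np.int64(34), np.int64(248)), (np.int64(-45), np.int64(36), np.int64(251)), (np.int64(-52), np.int64(34), np.int64(252)), (np.int64(-59), np.int64(35), np.int64(254)), (np.int64(-66), np.int64(33), np.int64(254))]
102 [(np.int64(40), np.int64(-329), np.int64(2)), (np.int64(-39), np.int64(34), np.int64(241)), (np.int64(-42), np.int64(10), np.int64(227)), (np.int64(-53), np.int64(33), np.int64(243)), (np.int64(-60), np.int64(32), np.int64(245)), (np.int64(-67), np.int64(33), np.int64(246))]
105 [(np.int64(-3), np.int64(-117), np.int64(131)), (np.int64(-35), np.int64(9), np.int64(216)), (np.int64(-43), np.int64(11), np.int64(219)), (np.int64(-50), np.int64(11), np.int64(221)), (np.int64(-57), np.int64(12), np.int64(223)), (np.int64(-44), np.int64(
[... 2490 characters left out ...]
 np.int64(142)), (np.int64(-73), np.int64(5), np.int64(142))]
135 [(np.int64(-39), np.int64(23), np.int64(136)), (np.int64(-47), np.int64(21), np.int64(137)), (np.int64(-54), np.int64(21), np.int64(139)), (np.int64(-61), np.int64(19), np.int64(140)), (np.int64(-69), np.int64(17), np.int64(140)), (np.int64(-77), np.int64(19), np.int64(144))]
138 [(np.int64(-42), np.int64(34), np.int64(136)), (np.int64(-50), np.int64(34), np.int64(138)), (np.int64(-58), np.int64(36), np.int64(141)), (np.int64(-65), np.int64(35), np.int64(143)), (np.int64(-72), np.int64(35), np.int64(145)), (np.int64(-79), np.int64(31), np.int64(143))]
finger at s1:  0.32812636073546064 [0.3318 0.3378] [-0.0082  0.0116  0.3777]
```

View pics/s3f.png

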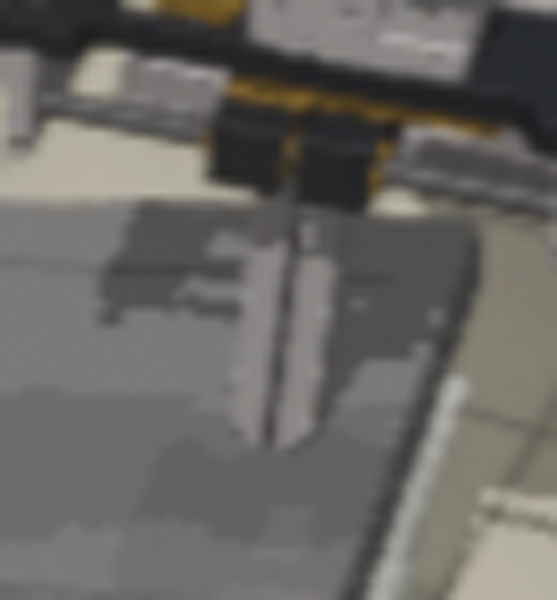

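The reported TCP z reads about 28 mm lower than what both cameras show: the tip and lid are at about 0.137 m, and the lid is still 0.18 rad open. I'll go by the cameras and keep pushing.

Call:
servo_tool --moves '[{"dp": [-2, 0, 5], "turn": 0}, {"dp": [-4, 0, 10], "turn": 0}, {"dp": [-5, 0, 15], "turn": 0}, {"dp": [-5, 0, 19], "turn": 0}, {"dp": [-5, 0, 22], "turn": 0}, {"dp": [-5, 0, 24], "turn": 0}, {"dp": [-5, 0, 24], "turn": 0}]'

```text
t: 5.55
tcp_pos: [0.5261, -0.1214, 0.0846]
eef_rot: [-3.135, -0.193, 0.0]
force: [0.5, -0.6, 0.4]
opening: 0.0002
```

```bash
python3 - <<'E'
from lidfit import *
st()
im,d=cap('side','s4');lid('side',d)
E
```

```text
t5.55 tcp [ 0.5261 -0.1214  0.0846] box xy -0.0522 -0.0 toolx yaw 0.123 F [ 0.5 -0.6  0.4] op 0.0002
side 1350 1350 [-0.017   0.0027  0.1127] front z 0.11425993027162692 hinge z 0.11119843985868083
```

Call:
servo_tool --moves '[{"dp": [0, 0, 1], "turn": 0}, {"dp": [0, 0, 2], "turn": 0}, {"dp": [0, 0, 2], "turn": 0}]'

```text
t: 5.98
tcp_pos: [0.5262, -0.1216, 0.0829]
eef_rot: [3.136, 0.193, 0.001]
force: [-0.6, 0.1, 0.4]
opening: 0.0006
```

```bash
python3 - <<'E'
from lidfit import *
st()
im,d=cap('side','s5');lid('side',d)
E
```

```text
t5.97 tcp [ 0.5262 -0.1216  0.0829] box xy -0.052 -0.0002 toolx yaw 0.123 F [-0.6  0.1  0.4] op 0.0006
side 1358 1358 [-0.0077  0.0041  0.1117] front z 0.11241578695614357 hinge z 0.11103824790365047
```

Call:
servo_tool --moves '[{"dp": [0, 0, 1], "turn": 0}, {"dp": [0, 0, 2], "turn": 0}, {"dp": [0, 0, 2], "turn": 0}]'

```text
t: 6.4
tcp_pos: [0.5262, -0.1216, 0.0816]
eef_rot: [3.135, 0.193, 0.001]
force: [-1.0, 0.6, 5.9]
opening: 0.0002
```

```bash
python3 - <<'E'
from lidfit import *
st()
im,d=cap('side','s6');lid('side',d)
cv2.imwrite('pics/s6c.png',cv2.resize(im[50:250,180:380],(600,600),interpolation=cv2.INTER_CUBIC))
B=cloud('side',d)
m=(B[...,1]>.128)&(B[...,1]<.185)&(abs(B[...,0])<.028)&(B[...,2]>.05)&(B[...,2]<.125);p=B[m];print(len(p))
for a,b in((.13,.14),(.14,.15),(.15,.16),(.16,.17),(.17,.18)):
  k=(p[:,1]>a)&(p[:,1]<b)&(p[:,2]>.04);print(a,k.sum(),p[k,2].mean() if k.any() else 0)
E
```

```text
t6.40 tcp [ 0.5262 -0.1216  0.0816] box xy -0.0521 -0.0002 toolx yaw 0.123 F [-1.   0.6  5.9] op 0.0002
side 1348 1348 [0.0004 0.0016 0.1111] front z 0.11104541507018105 hinge z 0.11111668547268845
345
0.13 81 0.10479409856839803
0.14 82 0.10164724596482715
0.15 81 0.09802410777702421
0.16 78 0.09562732882539536
0.17 0 0
```

View pics/s6c.png

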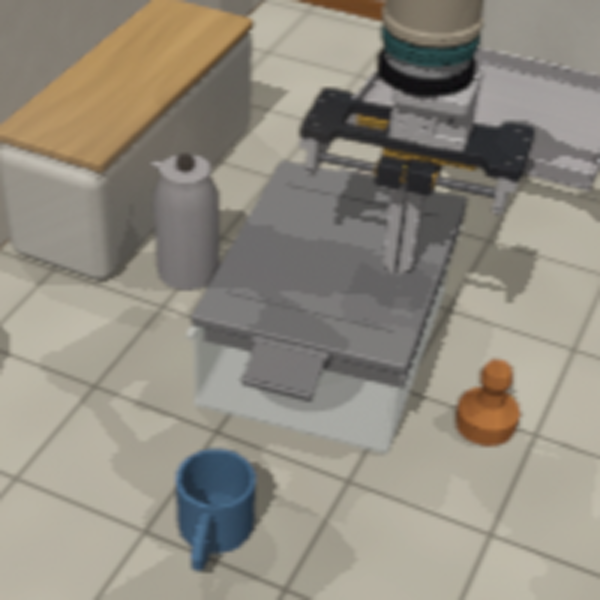

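Call:
servo_tool --moves '[{"dp": [0, 0, -25], "turn": 0}, {"dp": [0, 0, -40], "turn": 0}, {"dp": [18, -50, -40], "turn": 0}, {"dp": [36, -105, -40], "turn": 0}, {"dp": [52, -158, -40], "turn": 0}, {"dp": [52, -158, -40], "turn": 0}, {"dp": [52, -158, -20], "turn": 0}, {"dp": [52, -158, 0], "turn": 0}, {"dp": [52, -158, 10], "turn": 0}, {"dp": [52, -158, 20], "turn": 0}, {"dp": [52, -158, 20], "turn": 0}]'

```text
t: 7.82
tcp_pos: [0.5581, 0.0412, 0.0605]
eef_rot: [3.136, 0.192, -0.001]
force: [-0.4, -0.0, 0.3]
opening: 0.0003
```

```bash
python3 - <<'E'
from lidfit import *
st()
im,d=cap('side','s7');lid('side',d)
cv2.imwrite('pics/s7c.png',cv2.resize(im[50:250,180:380],(600,600),interpolation=cv2.INTER_CUBIC))
E
```

```text
t7.83 tcp [0.5581 0.0412 0.0605] box xy 0.0 0.1573 toolx yaw 0.123 F [-0.4 -0.   0.3] op 0.0003
side 507 507 [ 0.0019 -0.0001  0.1112] front z 0.11099932525856056 hinge z 0.11134513790406401
```

View pics/s7c.png

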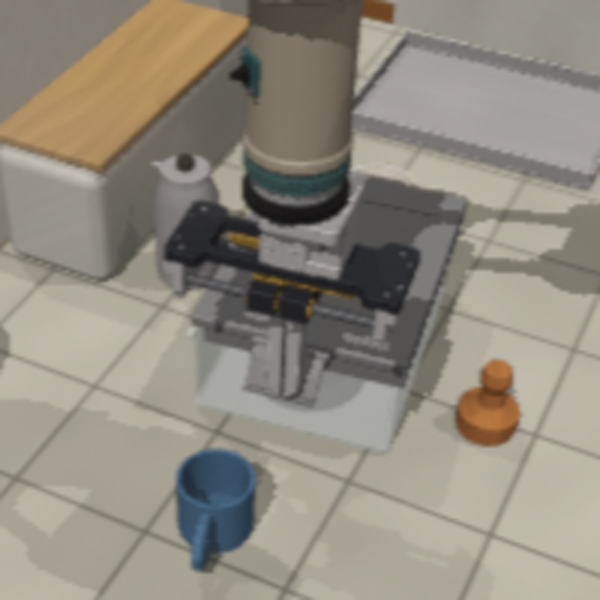

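Call:
servo_tool --moves '[{"dp": [0, 0, 7], "turn": 0}, {"dp": [0, 0, 14], "turn": 0}, {"dp": [0, 0, 21], "turn": 0}, {"dp": [0, 4, 21], "turn": 0}, {"dp": [0, 8, 21], "turn": 0}, {"dp": [0, 11, 21], "turn": 0}, {"dp": [0, 13, 21], "turn": 0}, {"dp": [0, 15, 21], "turn": 0}, {"dp": [0, 16, 21], "turn": 0}, {"dp": [0, 16, 21], "turn": 0}]'

```text
t: 9.12
tcp_pos: [0.5604, 0.0255, 0.0399]
eef_rot: [3.135, 0.193, 0.0]
force: [0.2, 1.1, -1.1]
opening: 0.0005
```

```bash
python3 - <<'E'
from lidfit import *
st()
im,d=cap('side','s8');lid('side',d)
cv2.imwrite('pics/s8c.png',cv2.resize(im[90:230,200:340],(600,600),interpolation=cv2.INTER_CUBIC))
E
```

```text
t9.12 tcp [0.5604 0.0255 0.0399] box xy 0.0003 0.1415 toolx yaw 0.123 F [ 0.2  1.1 -1.1] op 0.0005
side 389 389 [-0.0018  0.0021  0.111 ] front z 0.11111713382634783 hinge z 0.11080008762081256
```

View pics/s8c.png

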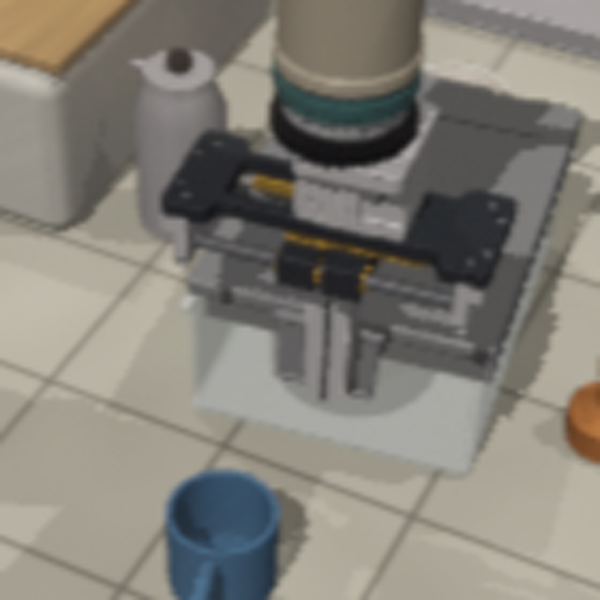

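Call:
servo_tool --moves '[{"dp": [0, 1, 0], "turn": 0}, {"dp": [0, 2, 0], "turn": 0}, {"dp": [0, 2, 0], "turn": 0}]'

```text
t: 9.55
tcp_pos: [0.5605, 0.0237, 0.0398]
eef_rot: [3.136, 0.193, 0.0]
force: [-0.0, 0.9, 0.4]
opening: 0.0003
```

```bash
cat >> lidfit.py <<'E'
def flap(nm,d,sgn=1):
  B=cloud(nm,d).reshape(-1,3);B=B[~np.isnan(B[:,0])]
  for lo,hi in((.066,.074),(.074,.082),(.082,.09),(.09,.098)):
    r=[]
    for x0,x1 in((-.028,-.014),(-.013,.013),(.014,.028)):
      k=(B[:,0]>x0)&(B[:,0]<x1)&(sgn*B[:,1]>.11)&(sgn*B[:,1]<.19)&(B[:,2]>lo)&(B[:,2]<hi);r.append((int(k.sum()),round(float(np.median(B[k,1])),4) if k.any() else 0))
    print(lo,r)
E
python3 - <<'E'
from lidfit import *
st()
im,d=cap('side','s9');flap('side',np.load('pics/s8.npy'));flap('side',d)
E
```

```text
t9.55 tcp [0.5605 0.0237 0.0398] box xy 0.0002 0.1396 toolx yaw 0.123 F [-0.   0.9  0.4] op 0.0003
0.066 [(17, 0.1323), (12, 0.1364), (15, 0.1333)]
0.074 [(17, 0.1309), (21, 0.1503), (12, 0.1319)]
0.082 [(16, 0.1293), (29, 0.1511), (8, 0.1313)]
0.09 [(12, 0.1291), (28, 0.1516), (10, 0.1305)]
0.066 [(15, 0.1295), (11, 0.1479), (14, 0.1324)]
0.074 [(16, 0.129), (21, 0.1491), (7, 0.1306)]
0.082 [(15, 0.1288), (28, 0.1495), (8, 0.1304)]
0.09 [(15, 0.1282), (29, 0.1491), (8, 0.1295)]
```

Call:
servo_tool --moves '[{"dp": [0, 1, 0], "turn": 0}, {"dp": [0, 2, 0], "turn": 0}, {"dp": [0, 2, 0], "turn": 0}]'

```text
t: 9.98
tcp_pos: [0.5608, 0.0217, 0.0398]
eef_rot: [3.136, 0.193, -0.0]
force: [-0.8, 0.7, -0.4]
opening: 0.0003
```

```bash
python3 - <<'E'
from lidfit import *
st()
im,d=cap('side','s10');flap('side',d)
E
```

```text
t9.97 tcp [0.5608 0.0217 0.0398] box xy 0.0002 0.1377 toolx yaw 0.123 F [-0.8  0.7 -0.4] op 0.0003
0.066 [(17, 0.1278), (8, 0.1467), (11, 0.1298)]
0.074 [(15, 0.1287), (25, 0.1477), (9, 0.1292)]
0.082 [(13, 0.1278), (29, 0.1474), (5, 0.129)]
0.09 [(13, 0.1281), (31, 0.1471), (9, 0.1285)]
```

Call:
servo_tool --moves '[{"dp": [0, 1, 0], "turn": 0}, {"dp": [0, 1.5, 0], "turn": 0}, {"dp": [0, 1.5, 0], "turn": 0}]'

```text
t: 10.4
tcp_pos: [0.5607, 0.0217, 0.0398]
eef_rot: [-3.133, -0.192, 0.0]
force: [-0.6, 5.7, -0.1]
opening: 0.0005
```

```bash
python3 - <<'E'
from lidfit import *
st()
im,d=cap('side','s11');flap('side',d)
E
```

```text
t10.40 tcp [0.5607 0.0217 0.0398] box xy 0.0002 0.1377 toolx yaw 0.123 F [-0.6  5.7 -0.1] op 0.0005
0.066 [(17, 0.1278), (10, 0.1466), (7, 0.1307)]
0.074 [(13, 0.1278), (20, 0.1475), (8, 0.1289)]
0.082 [(13, 0.1283), (32, 0.147), (7, 0.1285)]
0.09 [(14, 0.1275), (28, 0.1468), (8, 0.1288)]
```

Call:
servo_tool --moves '[{"dp": [0, -10, 0], "turn": 0}, {"dp": [0, -25, 0], "turn": 0}, {"dp": [0, -25, -40], "turn": 0}, {"dp": [0, -25, -90], "turn": 0}, {"dp": [0, 25, -90], "turn": 0}, {"dp": [0, 80, -90], "turn": 0}, {"dp": [0, 135, -90], "turn": 0}, {"dp": [0, 190, -90], "turn": 0}, {"dp": [0, 245, -90], "turn": 0}, {"dp": [0, 285, -90], "turn": 0}, {"dp": [0, 294, -90], "turn": 0}, {"dp": [0, 294, -90], "turn": 0}]'

```text
t: 11.95
tcp_pos: [0.5969, -0.2708, 0.1296]
eef_rot: [-3.135, -0.193, 0.001]
force: [0.1, -0.0, -0.3]
opening: 0.0005
```

```bash
python3 - <<'E'
from lidfit import *
st()
im,d=cap('side','s12');lid('side',d);flap('side',d)
cv2.imwrite('pics/s12c.png',cv2.resize(im[20:230,200:410],(600,600),interpolation=cv2.INTER_CUBIC))
im,d=cap('top','t12');cv2.imwrite('pics/t12c.png',cv2.resize(im[120:270,225:425],(800,600),interpolation=cv2.INTER_CUBIC))
E
```

```text
t11.95 tcp [ 0.5969 -0.2708  0.1296] box xy -0.0006 -0.1571 toolx yaw 0.123 F [ 0.1 -0.  -0.3] op 0.0005
side 1354 1353 [0.0003 0.0027 0.1111] front z 0.11103203448463983 hinge z 0.11108512030657305
0.066 [(19, 0.1277), (33, 0.1292), (19, 0.1287)]
0.074 [(15, 0.127), (25, 0.1284), (13, 0.1282)]
0.082 [(11, 0.1286), (20, 0.1286), (10, 0.129)]
0.09 [(13, 0.1273), (25, 0.1286), (13, 0.1287)]
```

View pics/s12c.png

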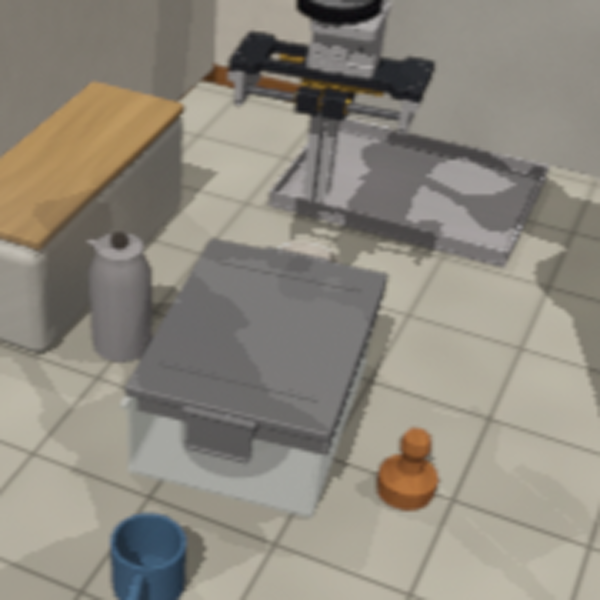

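View pics/t12c.png

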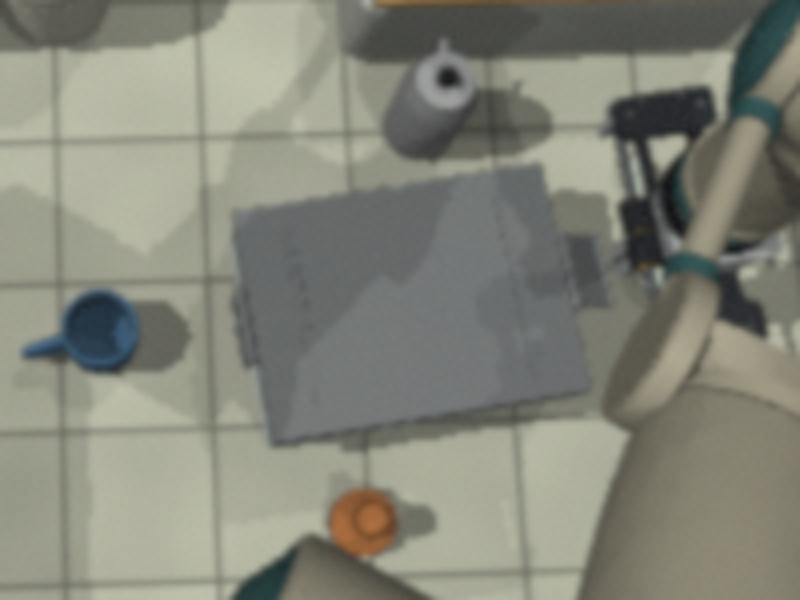

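Call:
servo_tool --moves '[{"dp": [0, 0, 25], "turn": 0}, {"dp": [0, 0, 45], "turn": 0}, {"dp": [0, 0, 57], "turn": 0}, {"dp": [0, 0, 68], "turn": 0}, {"dp": [0, 0, 79], "turn": 0}, {"dp": [0, 0, 90], "turn": 0}, {"dp": [0, -5, 90], "turn": 0}, {"dp": [0, -9, 90], "turn": 0}, {"dp": [0, -12, 90], "turn": 0}, {"dp": [0, -14, 90], "turn": 0}, {"dp": [0, -16, 90], "turn": 0}, {"dp": [0, -16, 90], "turn": 0}]'

```text
t: 13.55
tcp_pos: [0.5956, -0.2583, 0.0402]
eef_rot: [3.131, 0.194, 0.001]
force: [0.3, -6.7, -1.8]
opening: 0.0002
```

```bash
python3 - <<'E'
from lidfit import *
st()
im,d=cap('side','s13');lid('side',d);flap('side',d)
cv2.imwrite('pics/s13c.png',cv2.resize(im[20:230,200:410],(600,600),interpolation=cv2.INTER_CUBIC))
im,d=cap('top','t13');cv2.imwrite('pics/t13c.png',cv2.resize(im[120:270,225:425],(800,600),interpolation=cv2.INTER_CUBIC))
E
```

```text
t13.55 tcp [ 0.5956 -0.2583  0.0402] box xy -0.0003 -0.1445 toolx yaw 0.124 F [ 0.3 -6.7 -1.8] op 0.0002
side 1361 1361 [-0.0006  0.0012  0.1112] front z 0.1112561971219553 hinge z 0.11114299815051336
0.066 [(18, 0.1273), (33, 0.1295), (17, 0.1296)]
0.074 [(13, 0.1282), (24, 0.1289), (12, 0.1288)]
0.082 [(13, 0.1273), (19, 0.1282), (10, 0.1293)]
0.09 [(15, 0.1275), (27, 0.1288), (13, 0.1299)]
```

View pics/s13c.png

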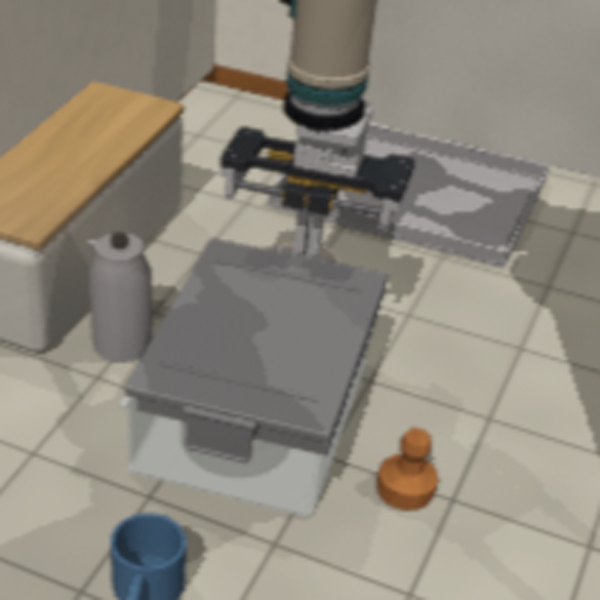

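View pics/t13c.png

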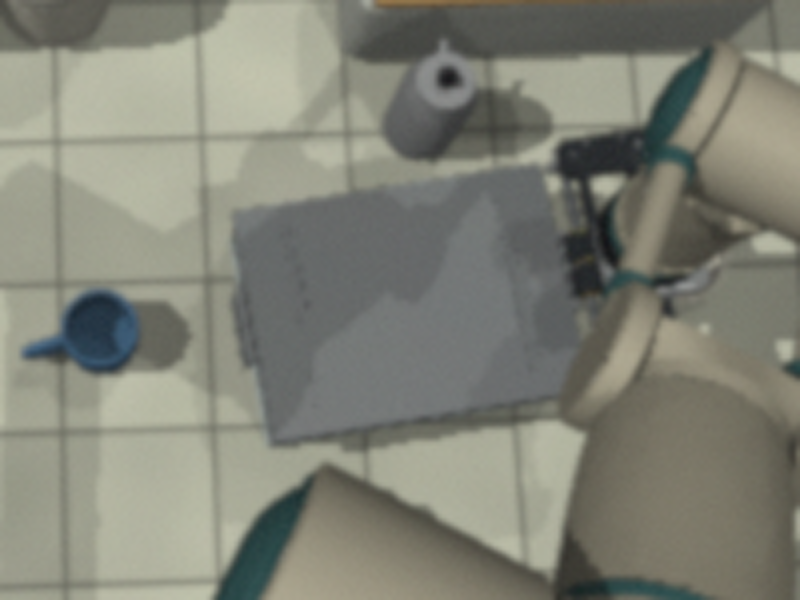

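Call:
servo_tool --moves '[{"dp": [0, -1, 0], "turn": 0}, {"dp": [0, -1, 0], "turn": 0}, {"dp": [0, -1, 0], "turn": 0}]'

```text
t: 14.02
tcp_pos: [0.5956, -0.2579, 0.0402]
eef_rot: [3.13, 0.194, 0.002]
force: [-0.2, -8.6, -2.4]
opening: 0.0005
```

```bash
python3 - <<'E'
from lidfit import *
st()
im,d=cap('side','s14');lid('side',d);flap('side',d)
E
```

```text
t14.03 tcp [ 0.5956 -0.2579  0.0402] box xy -0.0003 -0.1441 toolx yaw 0.124 F [-0.2 -8.6 -2.4] op 0.0005
side 1363 1363 [-0.0005  0.0027  0.111 ] front z 0.11104085799878845 hinge z 0.11094738548111947
0.066 [(13, 0.1291), (24, 0.1299), (20, 0.13)]
0.074 [(16, 0.1281), (25, 0.1295), (10, 0.1299)]
0.082 [(10, 0.129), (26, 0.1291), (14, 0.1299)]
0.09 [(16, 0.1277), (22, 0.1293), (14, 0.1292)]
```

Call:
servo_tool --moves '[{"dp": [0, 8, 0], "turn": 0}, {"dp": [0, 25, 0], "turn": 0}, {"dp": [0, 28, -40], "turn": 0}, {"dp": [0, 28, -95], "turn": 0}, {"dp": [-20, 75, -110], "turn": 0}, {"dp": [-40, 130, -110], "turn": 0}, {"dp": [-60, 185, -110], "turn": 0}, {"dp": [-80, 240, -110], "turn": 0}, {"dp": [-80, 240, -110], "turn": 0}]'

```text
t: 15.2
tcp_pos: [0.5429, -0.5077, 0.1487]
eef_rot: [3.135, 0.185, -0.001]
force: [-1.1, 1.1, -0.5]
opening: 0.0009
```

```bash
python3 - <<'E'
from lidfit import *
st()
im,d=cap('side','s15');lid('side',d);flap('side',d)
im,d=cap('top','t15');lid('top',d);cv2.imwrite('pics/t15c.png',cv2.resize(im[120:270,225:425],(800,600),interpolation=cv2.INTER_CUBIC))
cv2.imwrite('pics/t15d.png',cv2.resize(im[160:215,340:395],(600,600),interpolation=cv2.INTER_CUBIC))
B=cloud('top',d)
for x in (-.02,0,.02):
  k=(abs(B[...,0]-x)<.006)&(B[...,1]<-.115)&(B[...,1]>-.2)&(B[...,2]>.03);p=B[k];p=p[np.argsort(p[:,1])];print(x,(p[:8]*1000).round().tolist())
E
```

```text
t15.20 tcp [ 0.5429 -0.5077  0.1487] box xy -0.0838 -0.3854 toolx yaw 0.118 F [-1.1  1.1 -0.5] op 0.0009
side 1372 1372 [0.0001 0.0001 0.1112] front z 0.1112012162133039 hinge z 0.11121919543396935
0.066 [(18, 0.1286), (30, 0.1292), (18, 0.1305)]
0.074 [(15, 0.1281), (23, 0.1294), (14, 0.1291)]
0.082 [(10, 0.1285), (23, 0.1293), (15, 0.1296)]
0.09 [(14, 0.1277), (29, 0.1296), (12, 0.1293)]
top 1376 1339 [-0.0021  0.0014  0.1106] front z 0.11076595985875928 hinge z 0.11039559057037066
-0.02 [[-19.0, -133.0, 104.0], [-25.0, -133.0, 100.0], [-16.0, -133.0, 107.0], [-23.0, -130.0, 110.0], [-16.0, -129.0, 108.0], [-19.0, -129.0, 107.0], [-22.0, -128.0, 109.0], [-26.0, -127.0, 110.0]]
0 [[3.0, -133.0, 109.0], [-0.0, -132.0, 108.0], [-4.0, -131.0, 110.0], [-6.0, -129.0, 105.0], [3.0, -129.0, 112.0], [-0.0, -129.0, 110.0], [-3.0, -128.0, 109.0], [4.0, -128.0, 105.0]]
0.02 [[16.0, -133.0, 106.0], [26.0, -132.0, 108.0], [23.0, -131.0, 108.0], [16.0, -129.0, 110.0], [19.0, -129.0, 112.0], [23.0, -128.0, 107.0], [20.0, -128.0, 106.0], [17.0, -127.0, 106.0]]
```

View pics/t15c.png

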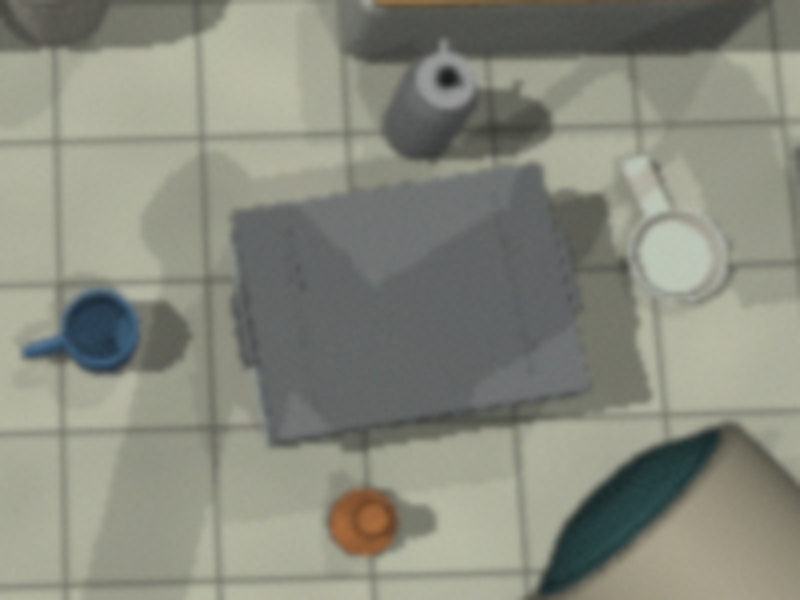

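View pics/t15d.png

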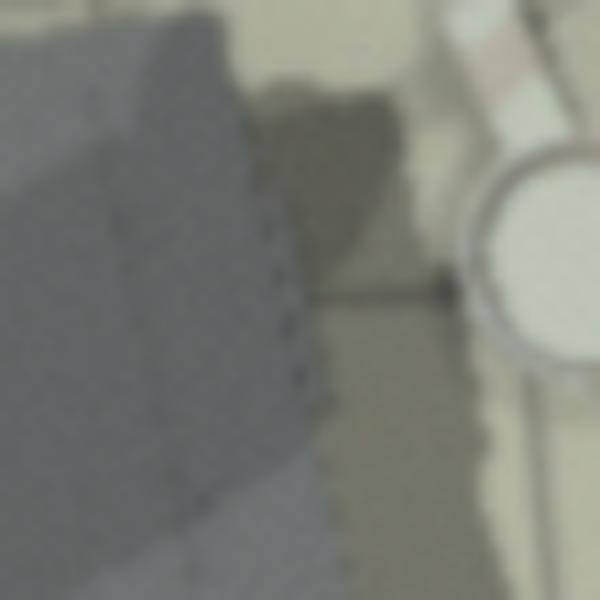

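The top camera can only show that the right flap is within about 0.28 rad of home. There's plenty of time, so I'll press it once more, near its free edge.

Call:
servo_tool --moves '[{"dp": [20, -55, 0], "turn": 0}, {"dp": [40, -110, 0], "turn": 0}, {"dp": [60, -165, 0], "turn": 0}, {"dp": [84, -216, 0], "turn": 0}, {"dp": [84, -218, 0], "turn": 0}, {"dp": [84, -218, 40], "turn": 0}, {"dp": [84, -218, 80], "turn": 0}, {"dp": [84, -218, 112], "turn": 0}, {"dp": [84, -218, 112], "turn": 0}, {"dp": [84, -228, 112], "turn": 0}, {"dp": [84, -234, 112], "turn": 0}, {"dp": [84, -234, 112], "turn": 0}]'

```text
t: 16.8
tcp_pos: [0.6003, -0.2597, 0.0394]
eef_rot: [3.134, 0.195, 0.003]
force: [0.0, 0.3, 0.4]
opening: 0.0007
```

```bash
python3 - <<'E'
from lidfit import *
st()
E
```

```text
t16.80 tcp [ 0.6003 -0.2597  0.0394] box xy 0.0042 -0.1465 toolx yaw 0.124 F [0.  0.3 0.4] op 0.0007
```

Call:
servo_tool --moves '[{"dp": [0, 0, 2], "turn": 0}, {"dp": [0, -1, 2], "turn": 0}, {"dp": [0, -2, 2], "turn": 0}, {"dp": [0, -2, 2], "turn": 0}]'

```text
t: 17.3
tcp_pos: [0.5994, -0.2582, 0.0358]
eef_rot: [3.136, 0.193, -0.0]
force: [0.1, -0.4, -1.2]
opening: 0.0004
```

Call:
servo_tool --moves '[{"dp": [0, -1, 0], "turn": 0}, {"dp": [0, -1, 0], "turn": 0}, {"dp": [0, -1, 0], "turn": 0}]'

```text
t: 17.68
tcp_pos: [0.5993, -0.2574, 0.0358]
eef_rot: [3.135, 0.193, 0.0]
force: [0.4, -0.5, -0.5]
opening: 0.0004
```

Call:
servo_tool --moves '[{"dp": [0, -1, 0], "turn": 0}, {"dp": [0, -1, 0], "turn": 0}, {"dp": [0, -1, 0], "turn": 0}]'

```text
t: 18.05
tcp_pos: [0.5994, -0.2573, 0.036]
eef_rot: [3.134, 0.193, 0.001]
force: [-0.6, -5.4, -2.9]
opening: 0.0006
```

```bash
python3 - <<'E'
from lidfit import *
st()
E
```

```text
t18.05 tcp [ 0.5994 -0.2573  0.036 ] box xy 0.0036 -0.144 toolx yaw 0.123 F [-0.6 -5.4 -2.9] op 0.0006
```

Call:
servo_tool --moves '[{"dp": [0, 6, 0], "turn": 0}, {"dp": [0, 6, -14], "turn": 0}, {"dp": [0, 6, -24], "turn": 0}, {"dp": [0, 3, -24], "turn": 0}, {"dp": [0, 1, -24], "turn": 0}, {"dp": [0, 0, -24], "turn": 0}, {"dp": [0, 0, -24], "turn": 0}]'

```text
t: 18.92
tcp_pos: [0.5995, -0.2573, 0.0603]
eef_rot: [3.133, 0.194, 0.001]
force: [-0.2, -4.8, 2.0]
opening: 0.0005
```

```bash
python3 - <<'E'
from lidfit import *
st()
E
```

```text
t18.93 tcp [ 0.5995 -0.2573  0.0603] box xy 0.0037 -0.144 toolx yaw 0.123 F [-0.2 -4.8  2. ] op 0.0005
```

The finger stops at the same y (−0.144) near the free edge and near the hinge, so the right flap is flat. Retreating now.

Call:
servo_tool --moves '[{"dp": [0, 8, 0], "turn": 0}, {"dp": [0, 25, 0], "turn": 0}, {"dp": [0, 28, -40], "turn": 0}, {"dp": [0, 28, -90], "turn": 0}, {"dp": [-20, 75, -90], "turn": 0}, {"dp": [-40, 130, -90], "turn": 0}, {"dp": [-60, 185, -90], "turn": 0}, {"dp": [-80, 240, -90], "turn": 0}, {"dp": [-80, 240, -90], "turn": 0}, {"dp": [-80, 240, -90], "turn": 0}]'

```text
t: 20.18
tcp_pos: [0.5489, -0.504, 0.1489]
eef_rot: [-3.133, -0.191, 0.001]
force: [-0.1, -0.0, -0.8]
opening: 0.0006
```

```bash
python3 - <<'E'
from lidfit import *
st()
im,d=cap('side','s16');lid('side',d);flap('side',d)
im,d=cap('top','t16');cv2.imwrite('pics/t16c.png',cv2.resize(im[120:270,225:425],(800,600),interpolation=cv2.INTER_CUBIC))
E
```

```text
t20.18 tcp [ 0.5489 -0.504   0.1489] box xy -0.0774 -0.3824 toolx yaw 0.122 F [-0.1 -0.  -0.8] op 0.0006
side 1354 1354 [0.0009 0.0021 0.1111] front z 0.11099798687976596 hinge z 0.11115998075318038
0.066 [(16, 0.1287), (31, 0.1291), (13, 0.1311)]
0.074 [(13, 0.1279), (22, 0.129), (15, 0.1301)]
0.082 [(13, 0.1283), (25, 0.1289), (14, 0.13)]
0.09 [(16, 0.1285), (21, 0.1294), (14, 0.1293)]
```

View pics/t16c.png

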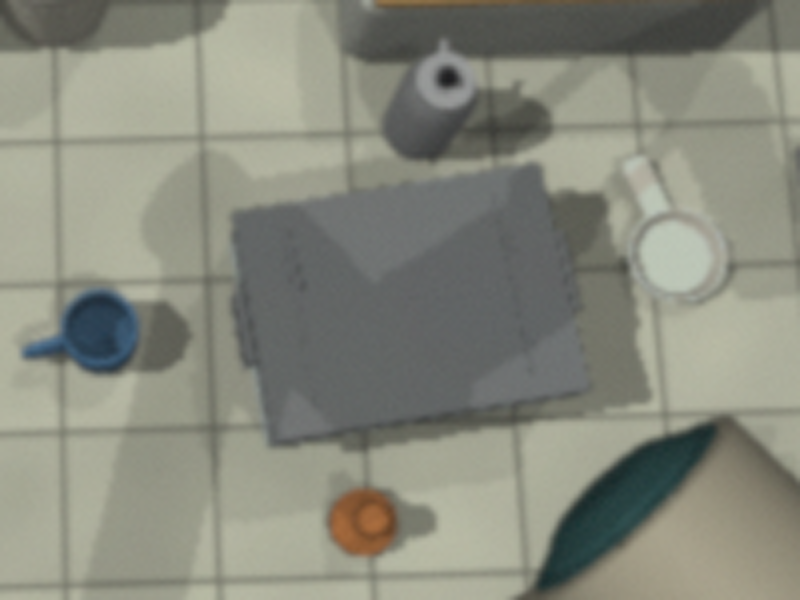

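The picture shows the lid shut, the left flap flat and the right flap not visible beyond the lid edge. The stamp (362,522), cup (100,328), shaker (447,80) and spoon rest (680,252) are where they started, and the arm is clear.

```bash
python3 -c "
from bench import ctrl
print(ctrl.finish_job())"
```

```text
the job is handed in; nothing more can be done
None
```

I pushed the lid shut first with the closed fingertips, then the left flap, then the right flap. I handed the job in at about 20 s of the 59 s allowed; `finish_job` gives no verdict.

**Last checks:**
- **Lid:** the depth fit puts it within about 0.002 rad of shut.
- **Left flap:** it is vertical to within about 0.07 rad in the side camera's depth, most readings closer to 0.
- **Right flap:** neither camera can see it directly. The finger stopped at the same place (−0.144 m, about 5 N) near the flap's free edge and near its hinge, so I take it as flat.
- **Box:** it slid about 1 mm and stands flat.
- **Things around it:** the stamp, cup, shaker and spoon rest look unmoved in the top picture.
- **Arm:** it is clear of everything.

**Disagreements:**
- **TCP height:** the reported TCP z read about 30 mm lower than the fingertip height in both cameras. I used the cameras and the contact with the lid instead.
- **Flap stops:** the two finger stops are about 3 mm further apart than the nominal sizes give. I put this down to calibration or box-pose error but did not confirm it; taken entirely as the right flap standing off, it would be about 0.1 rad, still under the 0.12 limit.

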